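# Tip sealed sample tubes into the soak tray and start the soak timer

## Task

Lay all the thick sample tubes that are on the worktop into the tipping bucket of the soak station, then push the bucket's side handle over past its catch until the bucket is fully tipped, so that the whole load goes into the soak tray together, and let the bucket swing back until the catch holds it upright again. Once every thick tube lies down in the tray, start the soak: wind the timer's wing key clockwise, a part turn at a time, all the way to its stop. Leave the slim tube and the small bottle where they are.

Things in the scene. Friction and masses are not known exactly. Their poses are not given: they have to be found in the camera images.
- station: Fixed soak station: base plate 330 x 230 mm, two white cheeks at y = +92 and -92 mm carrying a tipping bucket, a white soak tray beyond it, then a clear splash shield 206 mm high at x = 158 mm. Origin on the worktop straight below the bucket's pivot, which is 155 mm up. +x: from the bucket to the tray, the way it tips (away from the robot); +y: left. Plate's near edge: x = -145 mm.
- bucket (a joint): Tipping angle of the bucket about its level pivot (along the station's y). 0: upright, held by a sprung roller catch on the left cheek; grows as the handle is pushed towards the tray; 1.31: its stop, fully tipped. Getting it out of the catch, in the first 0.1 rad, takes 12 to 16 N at the handle, the rest 4 to 10 N. Let go, it swings back to 0 by its damped spring in under 1 s and is caught again.
- bucket_in (a point): Point in the bucket, an open steel scoop 150 mm wide inside (y); axes turn with it, as the station's when upright. Upright it is 115 mm up, 40 mm nearer the robot than the pivot. From it (x, z mm): foot of the back wall (-45, -18), its top, on the robot's side, (-66, 38); the smooth floor rises to (50, 18) and its open front edge (85, 37). Side walls 60 mm.
- bucket_front (a point): Middle of the bucket's open front edge, over which the load leaves; no wall there. Tubes are laid in crosswise (along y); on the smooth floor they slide down to the back wall and come to lie against or on one another there. Four fit.
- bucket_handle (a point): Middle of the handle, a round black rubber grip 18 mm thick, 66 mm long (along station y), outside the right cheek on an arm. Swings on a 125 mm radius; from the pivot: x = -80, z = +96 mm upright, z = +125 at the top of its arc, x = +72, z = +102 fully tipped; y = -138 always. Free behind (robot's side): closed fingers pointing down can push it there.
- tray_in (a point): Centre of the inner floor of the soak tray, an open white tray fixed on the station, 64 mm beyond the pivot and 13 mm above the worktop; axes as the station's. Inside about 130 mm (x) by 190 mm (y); rim 75 mm above this point.
- timer_box: Clockwork soak timer, a white box 80 x 80 mm, 34 mm high, fixed to the worktop, with a round dial and a steel wing key on top. Origin at the centre of its underside.
- key_grip (a point): Middle of the wing of the timer's key, on its upright axis, 57 mm above the worktop: a flat steel wing 46 mm long, 10 mm thick, reaching from 46 to 68 mm above the worktop. The wing's length lies along this point's x axis, which turns with the key.
- key (a joint): How far the timer's key is wound, rad: 0 run down, grows as the key turns clockwise seen from above, 5.8 its stop, fully wound. Starts between 0 and 1. Friction and spring together take 0.07 to 0.12 N m; when let go it stays where it is.
- tube_1: Thick capped sample tube lying on its side: clear white plastic, blue screw cap, 114 mm long, 34 mm across the cap, 29 mm across the barrel, about 60 g. Length along the body's y, cap at -y. Origin at mid-length on the tube's lowest line as it starts; the tube's axis passes 17 mm from it along the body's own z. It does not roll by itself (flats on the cap). None if absent from this run.
- tube_2: Thick capped sample tube lying on its side: clear white plastic, blue screw cap, 114 mm long, 34 mm across the cap, 29 mm across the barrel, about 60 g. Length along the body's y, cap at -y. Origin at mid-length on the tube's lowest line as it starts; the tube's axis passes 17 mm from it along the body's own z. It does not roll by itself (flats on the cap). None if absent from this run.
- tube_3: Thick capped sample tube lying on its side: clear white plastic, blue screw cap, 114 mm long, 34 mm across the cap, 29 mm across the barrel, about 60 g. Length along the body's y, cap at -y. Origin at mid-length on the tube's lowest line as it starts; the tube's axis passes 17 mm from it along the body's own z. It does not roll by itself (flats on the cap). None if absent from this run.
- tube_4: Thick capped sample tube lying on its side: clear white plastic, blue screw cap, 114 mm long, 34 mm across the cap, 29 mm across the barrel, about 60 g. Length along the body's y, cap at -y. Origin at mid-length on the tube's lowest line as it starts; the tube's axis passes 17 mm from it along the body's own z. It does not roll by itself (flats on the cap). None if absent from this run.
- tube_1_mid (a point): Mid-point of tube_1 on its axis (17 mm from the body's origin along the body's z); axes as the body's.
- tube_2_mid (a point): Mid-point of tube_2 on its axis (17 mm from the body's origin along the body's z); axes as the body's.
- tube_3_mid (a point): Mid-point of tube_3 on its axis (17 mm from the body's origin along the body's z); axes as the body's.
- tube_4_mid (a point): Mid-point of tube_4 on its axis (17 mm from the body's origin along the body's z); axes as the body's.
- slim_tube: A slim capped tube lying behind the thick ones (118 mm long, 22 mm across the cap, orange cap): not part of the load, to be left where it is. Origin at mid-length on its lowest line, length along its y.
- sample_bottle: A small clear bottle with a red cap, 45 mm across and 90 mm high, standing behind the tubes; to be left alone. Origin at the centre of its underside.

How it is judged:
By the outcome, as a careful person would: the job done as asked, in the order asked, and still so for the second after the job is handed in, with the robot touching nothing.
Of tube_1, tube_2, tube_3, tube_4 only 2 to 4 are there at a start; the rules pass over those that are not, and their reading is None.
At some moment in a run one of tube_1, tube_2, tube_3, tube_4 may be knocked a few centimetres aside while the robot is not near it.
Once in a run the grip may slacken for a moment while it holds something.
It also fails if it takes over 210 s, if anything falls off the work surface, if the arm or the gripper's body presses on something with over 40 N, if the wrist force passes 120 N, or if a joint passes its speed limit or range.

## Robot

A 6-joint arm with a two-finger parallel gripper is mounted at the origin on a cart in front of the work surface, level with it; the furniture and walls round the work are solid. World frame = base frame: x ahead of the robot, y to its left, z up, the work surface at z = 0. Lengths are in mm, angles in rad, forces in N, time in s.
With the tool pointing down it reaches from about 300 to 775 mm from the base axis. Payload 14.6 kg.
Tool frame: the origin (TCP) lies at the very end of the fingers, on their centre line; the grasp point (between the pads) lies 19 mm behind it; z points along the fingers, y is the line along which they close (so a half turn about z gives the same grasp; the last joint's range is limited). The gripper opens to 94 mm and grips with 3 to 60 N. Pads are 16 mm wide; open, the fingers measure 119 mm over their backs; the gripper's body (75 mm by 177 mm) begins 78 mm behind the grasp point.
Start: joints at [-1.214, 0.3, 1.521, -0, 1.321, -0.067], TCP at [226.167, -501.336, 205.446] pointing down, gripper open.
Joint ranges: [-3.03, 3.03], [-0.79, 2.21], [0.23, 2.52], [-1.04, 4.18], [0, 3.07], [-2.55, 2.55]. Speed limits (rad/s): [2.22, 2.22, 2.57, 3.14, 3.14, 3.14].

## Interface

Orientations are given as [roll, pitch, yaw] about the fixed x, y, z axes, in that order (R = Rz(yaw) Ry(pitch) Rx(roll)).
In Python, from cell import manip, camera, get_calibration gives the robot as it stands. The module is installed in compiled form; this text tells all that it offers.
- The arm moves only by the tool jog_arm, never from a script. Its argument "plan" is one flat list of numbers, 6 for each row, row after row: the shift along the world's x, y, z in m, then the turn, a rotation vector about the world's x, y, z in degrees. A call has 1 to 20 rows; each row is the pose to reach, as a shift and turn from the pose commanded when the call began; what a row does not reach only later rows make up. A row lasts 1/10 s, in which the tool goes at most 50 mm and 8.59 degrees, less where a joint would pass 70% of its speed; a pose out of reach is approached as far as the arm can. A call with a gripper value outside its range is refused whole. "claw" is the finger opening in m, from 0 to 0.094, set as the call begins (left out, the last holds). The fingers move at their own pace and stop on an object; "force" is the grip in N (left out, the last holds). Time passes only in rows, so rows that repeat a pose let the fingers close. It gives the time, the measured TCP pose, the force, the opening and the grip force at its end, in the units of the state.
- manip.read_state(): the state, without advancing time (a new reading comes with each control period).
- camera(name): name is "scene" or "top"; returns (picture, depth): 400x640x3 uint8, red, green, blue; 400x640 float32, mm along the optical axis (not along the pixel's ray), 0 where there is no reading.
- get_calibration(name): a dict with "fx", "fy", "cx", "cy" (pixels), "origin" and "attitude" of the camera in the world. Camera axes: x right, y down, z forward; pixel columns grow to the right and rows downward; lengths in mm; the calibration is good to about 2 mm. A picture is of the moment at which its call begins. get_calibration takes no time and is no camera call.
- manip.sign_off(): hands the job in; it is judged then, once.
The state is a dict: "clock": time; "joints": joint angles; "qd": joint speeds; "effort": joint torques, N m; "eef_pos": TCP position; "eef_rot": TCP orientation; "wrist_force": force on the tool from outside, world axes, zero at the start; "moment": the same for the moment, N m; "finger_gap": finger opening in mm; "finger_force": force on a finger pad.
Only numpy, scipy, OpenCV 4.12 (cv2) and the standard library are available. Lean on these libraries where they do the work, as an engineer would, in place of code of your own. Each camera call takes 0.05 s, during which the arm holds its last target. There are 200 camera calls.

## Working session

There is one attempt and no reset: what is moved stays moved. The work goes in short steps, Python scripts to look and compute and a tool call to move; the robot and the scene stay as the last step left them, time stands still between calls to the robot, and variables do not carry over. Pictures are saved under pics/ and viewed, at most 14 in all, crops included, and the job is handed in when it is done.

Besides the shell and the picture viewer there is one more tool, called after "Emit:" as a command line: name --argument value ..., lists and objects as JSON in quotes. jog_arm: Moves the arm, as the interface text tells. Its arguments: {"type":"object","properties":{"plan":{"type":"array"},"claw":{"type":"number"},"force":{"type":"number"}},"required":["plan"]}

```bash
mkdir -p pics
cat > h.py <<'E'
import numpy as np, cv2
from cell import manip, camera, get_calibration
from scipy.spatial.transform import Rotation as R
def calib(n):
    c=get_calibration(n); a=np.array(c['attitude'],float)
    M=a if a.shape==(3,3) else R.from_euler('xyz',a).as_matrix()
    return c,M,np.array(c['origin'],float)
def snap(n,f=None):
    p,d=camera(n)
    if f: cv2.imwrite('pics/'+f,cv2.cvtColor(p,cv2.COLOR_RGB2BGR))
    return p,d
def cloud(n,d):
    c,M,o=calib(n); v,u=np.mgrid[:d.shape[0],:d.shape[1]]
    P=np.dstack([(u-c['cx'])/c['fx']*d,(v-c['cy'])/c['fy']*d,d])@M.T+o
    P[d==0]=np.nan
    return P
def ray(n,u,v,z):
    c,M,o=calib(n); r=M@[(u-c['cx'])/c['fx'],(v-c['cy'])/c['fy'],1]
    return o+r*(z-o[2])/r[2]
E
python3 - <<'E'
from h import *
for n in('scene','top'):
    print(get_calibration(n)); snap(n,n+'0.png')
print(manip.read_state())
E
```

```text
{'fx': 440.043133840465, 'fy': 440.043133840465, 'cx': 318.4460141739013, 'cy': 203.3269233832408, 'origin': array([-135.25745875, 1042.56340301,  875.30672849]), 'attitude': array([-2.08080091,  0.01265368, -2.59845016])}
{'fx': 443.26775098795457, 'fy': 443.26775098795457, 'cx': 319.1150341186662, 'cy': 199.08164128337103, 'origin': array([ 286.63687717,  -36.85029483, 1368.82757401]), 'attitude': array([-2.94433506, -0.00345714, -1.56277756])}
{'clock': 0.1, 'joints': array([-1.21360839e+00,  3.00401809e-01,  1.52153890e+00, -1.46857550e-05,
        1.32071247e+00, -6.65984379e-02]), 'qd': array([ 0.00104772, -0.00110885, -0.00030553, -0.00136634, -0.0002928 ,
        0.00020772]), 'effort': array([-1.09385746e-03, -5.32650983e+01, -3.53287089e+01,  7.08416943e-02,
        2.34944432e-02, -6.03527656e-05]), 'eef_pos': array([ 226.07586164, -501.11580016,  204.94218722]), 'eef_rot': array([-3.14053354e+00, -5.63831347e-05,  4.23789984e-01]), 'wrist_force': array([-0.06270468,  0.14342643, -0.28944727]), 'moment': array([-0.02875092,  0.02560815, -0.00667317]), 'finger_force': 0.0, 'finger_gap': 93.73295727987563}
```

View pics/scene0.png

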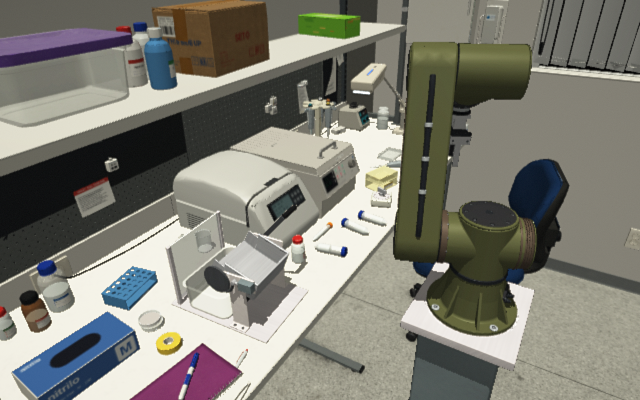

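View pics/top0.png

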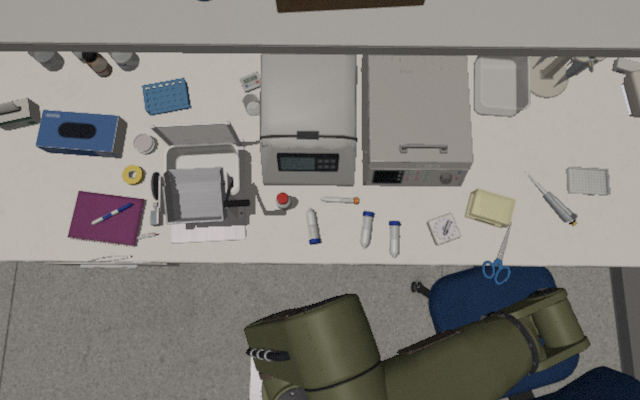

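The top view shows three thick tubes, with blue caps at about (314,240), (368,214) and (395,224). The slim tube is at (340,200), the bottle at (283,200), the timer at (444,229), and the station at about (200,190) with its handle near (237,203).

```bash
cat >> h.py <<'E'
def tubes(n='top',zr=(9,45),roi=(250,430,195,265),verbose=True):
    """blobs above the worktop in roi; returns list of (mid xyz, axis angle (barrel->cap), length, zmax)"""
    p,d=snap(n); P=cloud(n,d); z=P[...,2]; u0,u1,v0,v1=roi
    m=np.zeros(z.shape,np.uint8); m[v0:v1,u0:u1]=((z>zr[0])&(z<zr[1]))[v0:v1,u0:u1]
    k,l,s,_=cv2.connectedComponentsWithStats(m); out=[]
    hsv=cv2.cvtColor(p,cv2.COLOR_RGB2HSV)
    for i in range(1,k):
        if s[i,4]<60: continue
        q=P[l==i]; (cx,cy),(w,h),a=cv2.minAreaRect(q[:,:2].astype(np.float32))
        b=(l==i)&(hsv[...,0]>100)&(hsv[...,0]<130)&(hsv[...,1]>120)
        cap=P[b].mean(0) if b.sum()>5 else np.full(3,np.nan)
        zt=np.percentile(q[:,2],95)
        e=cv2.fitLine(q[:,:2].astype(np.float32),cv2.DIST_L2,0,.01,.01).ravel()
        ax=e[:2]*np.sign((cap[:2]-[cx,cy])@e[:2]) if b.sum()>5 else e[:2]
        out.append((cx,cy,zt,ax))
        if verbose: print(n,'c',np.round([cx,cy,zt],1),'size',np.round([w,h],1),'axdir deg',np.round(np.degrees(np.arctan2(ax[1],ax[0])),1),'cap',np.round(cap,1),'px',s[i])
    return out
E
python3 - <<'E'
from h import *
tubes()
tubes('scene',roi=(305,395,200,265))
p,d=snap('top');P=cloud('top',d)
# station: top view heights
sub=P[120:245,145:260]
np.set_printoptions(linewidth=250,suppress=True)
print('z grid'); print(np.round(P[120:245:5,145:262:5,2]).astype(int))
print('xs',np.round(P[120:245:10,180,0]),'ys',np.round(P[190,145:262:10,1]))
print('timer z');print(np.round(P[208:250:3,422:466:3,2]).astype(int))
im=cv2.cvtColor(p,cv2.COLOR_RGB2BGR)
cv2.imwrite('pics/c1.png',np.hstack([cv2.resize(im[120:250,140:260],None,fx=4,fy=4)[:520],cv2.resize(im[205:255,420:470],(310,520))]))
E
```

```text
top c [ 555.6 -106.3   21.9] size [110.2  19.6] axdir deg 86.9 cap [nan nan nan] px [323 197  36   8 189]
top c [472.8 -17.7  33.9] size [112.2  33.5] axdir deg -171.2 cap [425.2 -26.1  31.2] px [306 208  15  37 336]
top c [ 461.7 -183.2   33.9] size [ 33.4 112.3] axdir deg -7.9 cap [ 510.8 -189.5   31.1] px [360 212  15  37 339]
top c [ 432.7 -268.1   34.7] size [ 34.7 111.5] axdir deg -1.5 cap [ 482.4 -268.3   32.6] px [389 221  12  38 358]
scene c [ 604.2 -194.7   42.7] size [ 19.7 281.6] axdir deg -89.2 cap [nan nan nan] px [305 200  37  33 192]
scene c [ 456.4 -400.8   34.8] size [78.6 51.5] axdir deg 23.5 cap [nan nan nan] px [371 200  21   7 121]
scene c [ 432.3 -262.5   32.9] size [ 33.8 111.9] axdir deg 0.0 cap [ 480.1 -258.8   26.3] px [358 210  29  15 205]
scene c [ 461.2 -181.7   32.3] size [ 31.7 117.9] axdir deg -6.8 cap [ 509.3 -182.1   27.3] px [341 218  29  16 216]
scene c [ 552.2 -100.6   20.2] size [116.2  18.7] axdir deg 86.8 cap [nan nan nan] px [313 222  20  18 101]
scene c [470.6 -11.   32.7] size [115.3  37.6] axdir deg -170.4 cap [420.5 -16.9  24.8] px [314 2
[... 2614 characters left out ...]
32. 209. 195. 163.]
timer z
[[ 2  4 -2  1  1  4 -1  3 -1 -4 -1  2  2 -2  2]
 [-1  2  0 -2  0  0  2  3  5  2  3 -1  6 -2  0]
 [-1  1 -3 -8 -2  0  3 -4  0 26 41  0 -1  6 -1]
 [-2 -2 -3  3 -1  2 36 33 37 35 35 -3 -8  1 -2]
 [-2  5  5 31 35 32 37 38 36 65 34 -1  0 -1  3]
 [-1  4 25 32 33 34 31 33 35 65 35 28  3  1  2]
 [-1 -2 18 36 33 30 39 36 60 67 33 34 -3 -4  1]
 [ 3 -3  2 32 36 36 36 42 70 33 34 37 33 -2 -3]
 [-2  2  4 29 31 34 35 37 68 36 34 38 33 -4  2]
 [ 5 -1  4 -1 35 38 33 32 33 31 38 34 33  0  2]
 [-3  2  0 -3 27 36 41 37 36 35 28 33 30  0  3]
 [ 0  1 -3  0 17 39 35 33 34 29  2 -2  0  5  1]
 [ 0 -2 -3  3 -2 30 31  6 -5  1  0  3 -5 -5  5]
 [ 6  3  0 -4 -2  1  4  1 -5  2  3  3  2 -4 -1]]
```

View pics/c1.png

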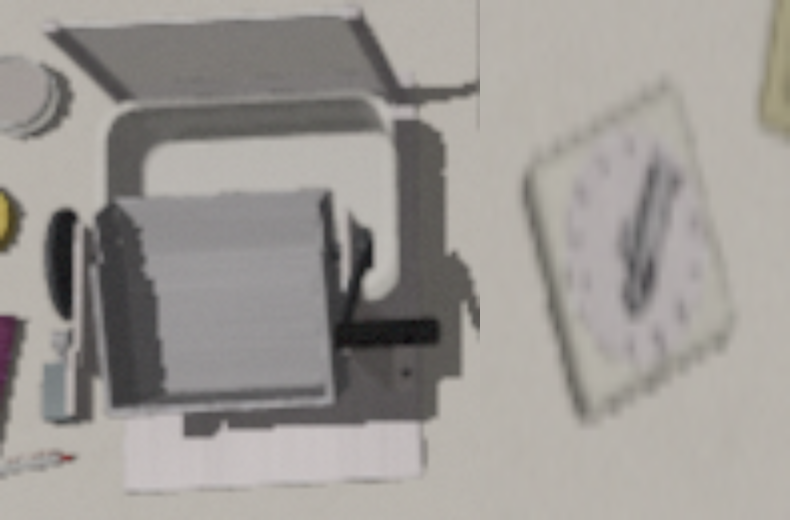

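The crop shows the plate's near edge running from about px (171,242) to (245.5,237.5), the handle at px (225–249,203), and the shield's top edge from (151,126) to (230,122.5). The timer's wing runs between (462,221) and (440,235) px.

Run:
```python
from h import *
np.set_printoptions(suppress=True,precision=1)
a,b=ray('top',171.2,242.3,6),ray('top',245.5,237.5,6); print('plate near',a,b,np.degrees(np.arctan2(*(a-b)[[1,0]])), np.linalg.norm(a-b))
a,b=ray('top',151.2,126.2,206),ray('top',230,122.5,206); print('shield',a,b,np.degrees(np.arctan2(*(a-b)[[1,0]])), np.linalg.norm(a-b))
def cl(n,roi,zr,lbl,dark=None):
    p,d=snap(n);P=cloud(n,d);u0,u1,v0,v1=roi
    m=np.zeros(d.shape,bool);m[v0:v1,u0:u1]=True
    m&=(P[...,2]>zr[0])&(P[...,2]<zr[1])
    if dark: m&=p.max(2)<dark
    q=P[m]; (c,s,ang)=cv2.minAreaRect(q[:,:2].astype(np.float32))
    e=cv2.fitLine(q[:,:2].astype(np.float32),cv2.DIST_L2,0,.01,.01).ravel()
    print(lbl,n,m.sum(),'c',np.array(c),'size',np.array(s),'rect',ang,'line',np.degrees(np.arctan2(e[1],e[0])),'mean',q.mean(0),'ztop',np.percentile(q[:,2],95))
    v,u=np.nonzero(m); print('   px',u.min(),u.max(),v.min(),v.max())
    return q
cl('top',(218,262,190,215),(238,275),'handle')
cl('scene',(215,310,200,300),(238,275),'handle',70)
cl('top',(420,470,205,252),(22,80),'box')
cl('top',(420,470,205,252),(50,80),'wing')
cl('scene',(360,400,185,215),(22,80),'box')
cl('scene',(360,400,185,215),(52,80),'wing')
cl('scene',(210,295,225,290),(165,215),'bucket rim')
```

```text
plate near [419.7 413.9   6. ] [436.4 186.4   6. ] 94.19653171421324 228.11278118117787
shield [720.3 426.5 206. ] [733.1 209.5 206. ] 93.38259038282385 217.3672013542012
handle top 186 c [496.5 174. ] size [68.3 27.7] rect 80.91551971435547 line -89.91814 mean [496.5 173.  257.6] ztop 262.42132560671484
   px 224 249 197 207
handle scene 104 c [491.4 179.1] size [67.3 19.9] rect 83.29144287109375 line 87.70421 mean [492.5 183.9 254.6] ztop 260.48172928217986
   px 279 296 205 221
box top 714 c [ 475.8 -449.3] size [ 79.7 142.9] rect 20.21187400817871 line -56.813606 mean [ 465.8 -420.7   36.9] ztop 65.28697474693115
   px 428 469 206 244
wing top 68 c [ 467.4 -419.7] size [12.7 46.1] rect 67.90980529785156 line -21.968554 mean [ 465.1 -419.3   64.3] ztop 71.07213240646291
   px 443 451 220 234
box scene 331 c [ 470.7 -396.8] size [103.9 267.6] rect 17.034950256347656 line -81.556274 mean [ 466.1 -402.2   36.5] ztop 63.62188246126243
   px 360 391 185 214
wing scene 42 c [ 462.4 -415.2] size [15.2 46.3] rect 76.7841567993164 line -18.417942 mean [ 462.3 -415.7   61.8] ztop 69.24239341131484
   px 377 386 187 193
bucket rim scene 949 c [587.8 328.4] size [252.5 230.9] rect 9.685105323791504 line -74.43823 mean [534.1 340.2 176.7] ztop 192.55875293104543
   px 210 282 225 289
```

Run:
```python
from h import *
np.set_printoptions(suppress=True,precision=1,linewidth=200)
O=np.array([569,313.]);c,s=np.cos(.07),np.sin(.07);Rm=np.array([[c,-s],[s,c]])
def st(p): return np.r_[(np.array(p)[:2]-O)@Rm,p[2]]
# bucket back-wall top rim ends, z=153 ; front edge z=152 ; tray rim z=88
for l,u,v,z in [('backL',166.2,223,153),('backR',223.7,220,153),('frontL',169,171,152),('frontR',222,168,152),('trayfarL',172,145,88),('trayfarR',236,144,88),('plateL',171.2,242.3,6),('plateR',245.5,237.5,6),('hL',224,203,255),('hR',249.5,202,255),('shL',151.2,126.2,206),('shR',230,122.5,206)]:
    print(l,st(ray('top',u,v,z)))
p,d=snap('top');P=cloud('top',d)
# handle points in station frame by row
q=P[195:210,224:252].reshape(-1,3);q=q[(q[:,2]>240)&(q[:,2]<275)]
t=np.c_[(q[:,:2]-O)@Rm,q[:,2]];print('handle y pct',np.percentile(t[:,1],[1,50,99]),'x',np.percentile(t[:,0],[2,50,98]))
sc,ds=snap('scene');im=cv2.cvtColor(sc,cv2.COLOR_RGB2BGR)
cv2.imwrite('pics/c2.png',cv2.resize(im[195:335,165:315],None,fx=4,fy=4,interpolation=cv2.INTER_CUBIC))
```

```text
backL [-105.3   77.5  153. ]
backR [-106.6  -81.1  153. ]
frontL [ 43.3  70.8 152. ]
frontR [ 42.9 -79.1 152. ]
trayfarL [142.3  83.1  88. ]
trayfarR [ 133.7 -109.5   88. ]
plateL [-141.9  111.1    6. ]
plateR [-141.1 -117.     6. ]
hL [ -79.5 -103.6  255. ]
hR [ -80.9 -168.7  255. ]
shL [158.9 102.6 206. ]
shR [ 156.5 -114.8  206. ]
handle y pct [-167.8 -134.3 -103.6] x [-90.2 -82.8 -66. ]
```

View pics/c2.png

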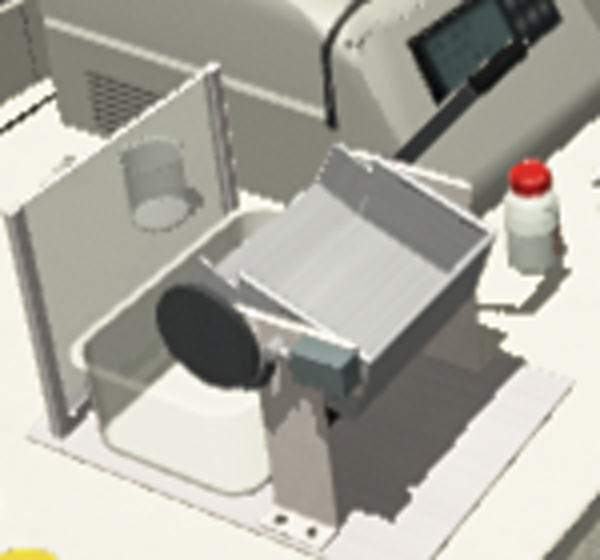

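The station's origin comes out at about (568,311) with yaw 4°, and the bucket is upright and empty. I'm starting with tube A at (472,-16), whose axis is 9°.

Emit:
jog_arm --plan '[0.246,0.485,-0.085,0,0,-15.3,0.246,0.485,-0.085,0,0,-15.3,0.246,0.485,-0.085,0,0,-15.3,0.246,0.485,-0.085,0,0,-15.3,0.246,0.485,-0.085,0,0,-15.3,0.246,0.485,-0.085,0,0,-15.3,0.246,0.485,-0.085,0,0,-15.3,0.246,0.485,-0.085,0,0,-15.3,0.246,0.485,-0.085,0,0,-15.3,0.246,0.485,-0.085,0,0,-15.3,0.246,0.485,-0.085,0,0,-15.3,0.246,0.485,-0.085,0,0,-15.3,0.246,0.485,-0.085,0,0,-15.3,0.246,0.485,-0.085,0,0,-15.3]' --claw 0.07 --force 25

```text
clock: 2.1
eef_pos: [471.9, -17.1, 120.6]
eef_rot: [3.141, -0.0, 0.156]
wrist_force: [-0.5, -0.6, 0.3]
finger_gap: 70.0
finger_force: 0.0
```

Emit:
jog_arm --plan '[0,0.001,-0.05,0,0,0,0,0.001,-0.09,0,0,0,0,0.001,-0.105,0,0,0,0,0.001,-0.115,0,0,0,0,0.001,-0.115,0,0,0]'

```text
clock: 2.6
eef_pos: [471.8, -16.2, 5.1]
eef_rot: [-3.141, 0.001, 0.155]
wrist_force: [-0.3, -0.9, 0.3]
finger_gap: 70.2
finger_force: 0.0
```

Emit:
jog_arm --plan '[0,0,0,0,0,0,0,0,0,0,0,0,0,0,0,0,0,0,0,0,0,0,0,0,0,0,0,0,0,0,0,0,0,0,0,0,0,0,0.03,0,0,0,0,0,0.08,0,0,0,0,0,0.13,0,0,0,0,0,0.18,0,0,0,0,0,0.23,0,0,0,0,0,0.28,0,0,0,0,0,0.31,0,0,0,0,0,0.31,0,0,0]' --claw 0.015 --force 30

```text
clock: 4.0
eef_pos: [473.1, -15.4, 319.5]
eef_rot: [3.14, -0.007, 0.157]
wrist_force: [-0.1, -0.2, -1.7]
finger_gap: 28.5
finger_force: 30.0
```

Emit:
jog_arm --plan '[0.051,0.324,0,0,0,85,0.051,0.324,0,0,0,85,0.051,0.324,0,0,0,85,0.051,0.324,0,0,0,85,0.051,0.324,0,0,0,85,0.051,0.324,0,0,0,85,0.051,0.324,0,0,0,85,0.051,0.324,0,0,0,85,0.051,0.324,0,0,0,85,0.051,0.324,0,0,0,85,0.051,0.324,0,0,0,85,0.051,0.324,0,0,0,85,0.051,0.324,0,0,0,85,0.051,0.324,0,0,0,85]'

```text
clock: 5.4
eef_pos: [523.2, 308.6, 315.3]
eef_rot: [-3.141, 0.0, 1.638]
wrist_force: [-0.5, 0.6, -1.1]
finger_gap: 28.0
finger_force: 30.0
```

Run:
```python
from h import *
p,_=snap('scene');q,_=snap('top')
im=np.hstack([cv2.resize(p[150:330,150:350],(400,360)),cv2.resize(q[130:310,130:330],(400,360))])
cv2.imwrite('pics/a1.png',cv2.cvtColor(im,cv2.COLOR_RGB2BGR))
```

```text
(no output)
```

View pics/a1.png

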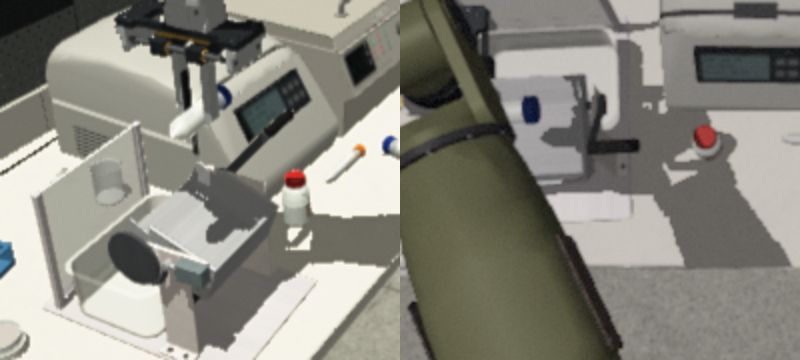

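The tube is held level and crosswise over the bucket, with its cap on the right at about (222,95) in the left panel. I'll lower it and release.

Emit:
jog_arm --plan '[0,0,-0.05,0,0,0,0,0,-0.1,0,0,0,0,0,-0.14,0,0,0,0,0,-0.165,0,0,0,0,0,-0.18,0,0,0,0,0,-0.184,0,0,0,0,0,-0.184,0,0,0]'

```text
clock: 6.2
eef_pos: [523.5, 308.8, 132.1]
eef_rot: [3.141, -0.0, 1.64]
wrist_force: [-0.5, 0.1, -0.5]
finger_gap: 28.3
finger_force: 30.0
```

Emit:
jog_arm --plan '[0,0,0,0,0,0,0,0,0,0,0,0,0,0,0,0,0,0,0,0,0.03,0,0,0,0,0,0.08,0,0,0,0,0,0.13,0,0,0,0,0,0.18,0,0,0,0,0,0.184,0,0,0]' --claw 0.046

```text
clock: 7.0
eef_pos: [524.1, 309.2, 323.1]
eef_rot: [3.131, -0.004, 1.64]
wrist_force: [0.1, -0.3, 0.6]
finger_gap: 45.6
finger_force: 0.0
```

Emit:
jog_arm --plan '[-0.06,-0.49,-0.05,0,0,-96,-0.06,-0.49,-0.05,0,0,-96,-0.06,-0.49,-0.05,0,0,-96,-0.06,-0.49,-0.05,0,0,-96,-0.06,-0.49,-0.05,0,0,-96,-0.06,-0.49,-0.05,0,0,-96,-0.06,-0.49,-0.05,0,0,-96,-0.06,-0.49,-0.05,0,0,-96,-0.06,-0.49,-0.05,0,0,-96,-0.06,-0.49,-0.05,0,0,-96,-0.06,-0.49,-0.05,0,0,-96,-0.06,-0.49,-0.05,0,0,-96,-0.06,-0.49,-0.05,0,0,-96]'

```text
clock: 8.3
eef_pos: [463.2, -180.9, 265.6]
eef_rot: [3.142, -0.0, -0.032]
wrist_force: [0.3, 0.3, 0.9]
finger_gap: 45.9
finger_force: 0.0
```

Run:
```python
from h import *
tubes('scene',roi=(305,395,200,265));tubes()
p,_=snap('scene');q,_=snap('top')
im=np.hstack([cv2.resize(p[150:330,150:350],(400,360)),cv2.resize(q[130:310,130:330],(400,360))])
cv2.imwrite('pics/a2.png',cv2.cvtColor(im,cv2.COLOR_RGB2BGR))
```

```text
scene c [ 604.2 -193.5   42.6] size [ 20.2 277.5] axdir deg -89.1 cap [nan nan nan] px [305 200  37  33 192]
scene c [ 447.  -392.2   33.8] size [87.9 39.5] axdir deg 22.9 cap [nan nan nan] px [371 200  21   7 122]
scene c [ 432.3 -268.6   33.3] size [113.4  39.7] axdir deg 0.6 cap [ 481.1 -257.9   26. ] px [358 210  29  15 207]
scene c [ 461.1 -177.9   32.7] size [ 31.6 111.8] axdir deg -6.2 cap [ 508.6 -180.6   28.4] px [341 218  29  16 215]
scene c [ 553.5 -100.    20.8] size [118.1  20.6] axdir deg 87.1 cap [nan nan nan] px [313 222  20  18 100]
top c [556.6 -81.1  20.9] size [65.5 17.3] axdir deg 86.6 cap [nan nan nan] px [322 197  22   6 102]
top c [ 469.8 -268.7   34.1] size [35.2 25.7] axdir deg 56.9 cap [ 482.7 -257.5   23.6] px [389 222  12  11  75]
```

View pics/a2.png

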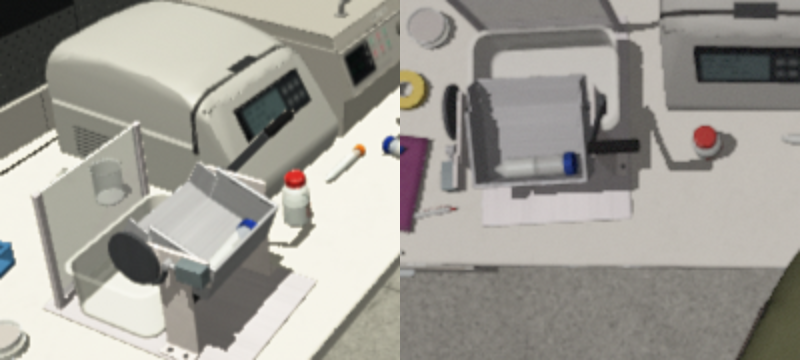

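Tube A lies crosswise against the bucket's back wall, and the other tubes haven't moved. Next is tube B.

Emit:
jog_arm --plan '[-0.002,-0.001,-0.05,0,0,-5.3,-0.002,-0.001,-0.1,0,0,-5.3,-0.002,-0.001,-0.15,0,0,-5.3,-0.002,-0.001,-0.195,0,0,-5.3,-0.002,-0.001,-0.23,0,0,-5.3,-0.002,-0.001,-0.25,0,0,-5.3,-0.002,-0.001,-0.26,0,0,-5.3,-0.002,-0.001,-0.26,0,0,-5.3]' --claw 0.07

```text
clock: 9.3
eef_pos: [461.0, -181.9, 4.8]
eef_rot: [-3.141, 0.001, -0.126]
wrist_force: [1.2, 0.1, 1.0]
finger_gap: 70.2
finger_force: 0.0
```

Emit:
jog_arm --plan '[0,0,0,0,0,0,0,0,0,0,0,0,0,0,0,0,0,0,0,0,0,0,0,0,0,0,0,0,0,0,0,0,0,0,0,0,0,0,0.03,0,0,0,0,0,0.08,0,0,0,0,0,0.13,0,0,0,0,0,0.18,0,0,0,0,0,0.23,0,0,0,0,0,0.28,0,0,0,0,0,0.31,0,0,0,0,0,0.31,0,0,0]' --claw 0.015

```text
clock: 10.7
eef_pos: [462.0, -182.7, 319.7]
eef_rot: [3.139, -0.007, -0.128]
wrist_force: [-0.4, -0.1, -0.8]
finger_gap: 28.3
finger_force: 30.0
```

Emit:
jog_arm --plan '[0.092,0.492,0,0,0,101,0.092,0.492,0,0,0,101,0.092,0.492,0,0,0,101,0.092,0.492,0,0,0,101,0.092,0.492,0,0,0,101,0.092,0.492,0,0,0,101,0.092,0.492,0,0,0,101,0.092,0.492,0,0,0,101,0.092,0.492,0,0,0,101,0.092,0.492,0,0,0,101,0.092,0.492,0,0,0,101,0.092,0.492,0,0,0,101,0.092,0.492,0,0,0,101,0.092,0.492,0,0,0,101,0.092,0.492,0,0,0,101]'

```text
clock: 12.2
eef_pos: [553.2, 309.3, 315.2]
eef_rot: [-3.141, 0.0, 1.632]
wrist_force: [-0.7, -0.3, -0.7]
finger_gap: 28.2
finger_force: 30.0
```

Run:
```python
from h import *
p,_=snap('scene')
cv2.imwrite('pics/a3.png',cv2.cvtColor(cv2.resize(p[150:330,150:350],(400,360)),cv2.COLOR_RGB2BGR))
```

```text
(no output)
```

View pics/a3.png

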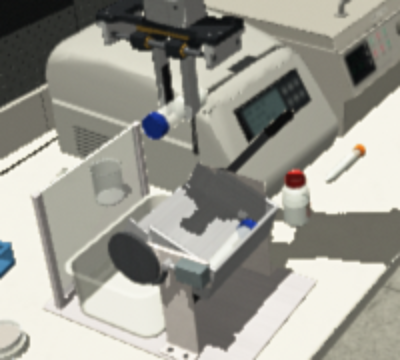

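Tube B is held level over the bucket, with its cap on the left at about (155,125).

Emit:
jog_arm --plan '[0,0,-0.05,0,0,0,0,0,-0.1,0,0,0,0,0,-0.14,0,0,0,0,0,-0.16,0,0,0,0,0,-0.17,0,0,0,0,0,-0.17,0,0,0]'

```text
clock: 12.85
eef_pos: [553.0, 309.4, 144.8]
eef_rot: [-3.14, 0.001, 1.634]
wrist_force: [-0.3, -0.3, -0.1]
finger_gap: 28.4
finger_force: 30.0
```

Emit:
jog_arm --plan '[0,0,0,0,0,0,0,0,0,0,0,0,0,0,0,0,0,0,0,0,0.03,0,0,0,0,0,0.08,0,0,0,0,0,0.13,0,0,0,0,0,0.17,0,0,0,0,0,0.17,0,0,0]' --claw 0.046

```text
clock: 13.65
eef_pos: [554.1, 310.2, 322.6]
eef_rot: [3.132, -0.004, 1.635]
wrist_force: [1.3, 0.0, -0.2]
finger_gap: 45.9
finger_force: 0.0
```

Emit:
jog_arm --plan '[-0.12,-0.577,-0.05,0,0,-95.5,-0.12,-0.577,-0.05,0,0,-95.5,-0.12,-0.577,-0.05,0,0,-95.5,-0.12,-0.577,-0.05,0,0,-95.5,-0.12,-0.577,-0.05,0,0,-95.5,-0.12,-0.577,-0.05,0,0,-95.5,-0.12,-0.577,-0.05,0,0,-95.5,-0.12,-0.577,-0.05,0,0,-95.5,-0.12,-0.577,-0.05,0,0,-95.5,-0.12,-0.577,-0.05,0,0,-95.5,-0.12,-0.577,-0.05,0,0,-95.5,-0.12,-0.577,-0.05,0,0,-95.5,-0.12,-0.577,-0.05,0,0,-95.5,-0.12,-0.577,-0.05,0,0,-95.5]'

```text
clock: 15.05
eef_pos: [432.9, -267.6, 265.2]
eef_rot: [-3.141, 0.0, -0.033]
wrist_force: [0.0, 1.0, 0.0]
finger_gap: 45.8
finger_force: 0.0
```

Run:
```python
from h import *
tubes('scene',roi=(305,395,200,265));tubes()
p,_=snap('scene');q,_=snap('top')
im=np.hstack([cv2.resize(p[150:330,150:350],(400,360)),cv2.resize(q[130:310,130:330],(400,360))])
cv2.imwrite('pics/a4.png',cv2.cvtColor(im,cv2.COLOR_RGB2BGR))
```

```text
scene c [ 602.5 -191.2   43. ] size [ 17.5 279.9] axdir deg -89.1 cap [nan nan nan] px [305 200  37  33 194]
scene c [ 457.9 -404.3   35.1] size [76.1 63.4] axdir deg 21.2 cap [nan nan nan] px [371 200  21   7 125]
scene c [ 432.1 -268.1   33. ] size [111.9  36.3] axdir deg 0.2 cap [ 480.6 -259.8   25.7] px [358 210  29  15 205]
scene c [ 553.6 -100.4   21.3] size [117.   19.1] axdir deg 87.0 cap [nan nan nan] px [313 222  20  19 103]
top c [ 555.7 -103.4   21.8] size [116.   18.9] axdir deg 87.4 cap [nan nan nan] px [321 197  38   8 189]
```

View pics/a4.png

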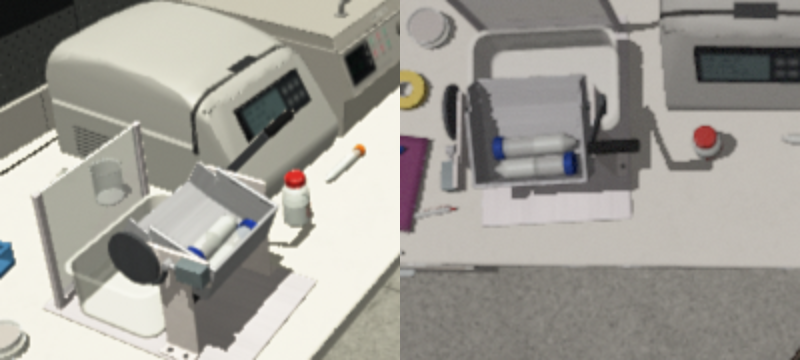

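Two tubes now lie side by side in the bucket, and the third tube hasn't moved. I'll pick it up.

Emit:
jog_arm --plan '[0,0,-0.05,0,0,0.8,0,0,-0.1,0,0,0.8,0,0,-0.15,0,0,0.8,0,0,-0.195,0,0,0.8,0,0,-0.23,0,0,0.8,0,0,-0.25,0,0,0.8,0,0,-0.26,0,0,0.8,0,0,-0.26,0,0,0.8]' --claw 0.07

```text
clock: 16.05
eef_pos: [433.2, -266.6, 4.9]
eef_rot: [-3.141, 0.001, -0.017]
wrist_force: [0.2, -0.7, 0.0]
finger_gap: 69.8
finger_force: 0.0
```

Emit:
jog_arm --plan '[0,0,0,0,0,0,0,0,0,0,0,0,0,0,0,0,0,0,0,0,0,0,0,0,0,0,0,0,0,0,0,0,0,0,0,0,0,0,0.03,0,0,0,0,0,0.08,0,0,0,0,0,0.13,0,0,0,0,0,0.18,0,0,0,0,0,0.23,0,0,0,0,0,0.28,0,0,0,0,0,0.31,0,0,0,0,0,0.31,0,0,0]' --claw 0.015

```text
clock: 17.45
eef_pos: [433.9, -267.8, 319.7]
eef_rot: [3.138, -0.006, -0.018]
wrist_force: [0.4, 0.0, -1.9]
finger_gap: 28.1
finger_force: 30.0
```

Emit:
jog_arm --plan '[0.137,0.578,0,0,0,95,0.137,0.578,0,0,0,95,0.137,0.578,0,0,0,95,0.137,0.578,0,0,0,95,0.137,0.578,0,0,0,95,0.137,0.578,0,0,0,95,0.137,0.578,0,0,0,95,0.137,0.578,0,0,0,95,0.137,0.578,0,0,0,95,0.137,0.578,0,0,0,95,0.137,0.578,0,0,0,95,0.137,0.578,0,0,0,95,0.137,0.578,0,0,0,95,0.137,0.578,0,0,0,95,0.137,0.578,0,0,0,95]'

```text
clock: 18.95
eef_pos: [570.1, 309.7, 314.9]
eef_rot: [-3.141, 0.0, 1.639]
wrist_force: [-0.4, -0.3, -1.0]
finger_gap: 28.5
finger_force: 30.0
```

Run:
```python
from h import *
p,_=snap('scene')
cv2.imwrite('pics/a5.png',cv2.cvtColor(cv2.resize(p[150:330,150:350],(400,360)),cv2.COLOR_RGB2BGR))
```

```text
(no output)
```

View pics/a5.png

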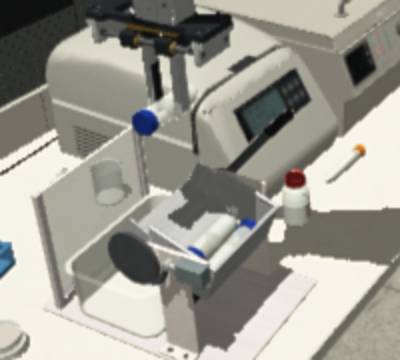

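Tube C is held level over the bucket. I'll lower it to z = 157 and release.

Emit:
jog_arm --plan '[0,0,-0.05,0,0,0,0,0,-0.1,0,0,0,0,0,-0.135,0,0,0,0,0,-0.15,0,0,0,0,0,-0.158,0,0,0,0,0,-0.158,0,0,0]'

```text
clock: 19.6
eef_pos: [570.6, 310.4, 158.3]
eef_rot: [3.141, -0.0, 1.64]
wrist_force: [0.2, -0.2, 0.8]
finger_gap: 27.9
finger_force: 30.0
```

Emit:
jog_arm --plan '[0,0,0,0,0,0,0,0,0,0,0,0,0,0,0,0,0,0,0,0,0.03,0,0,0,0,0,0.08,0,0,0,0,0,0.13,0,0,0,0,0,0.158,0,0,0,0,0,0.158,0,0,0]' --claw 0.046

```text
clock: 20.4
eef_pos: [570.9, 311.1, 321.1]
eef_rot: [3.134, -0.003, 1.64]
wrist_force: [0.9, -0.8, 0.2]
finger_gap: 46.3
finger_force: 0.0
```

Emit:
jog_arm --plan '[-0.12,-0.137,0.01,0,0,-43,-0.12,-0.137,0.01,0,0,-43,-0.12,-0.137,0.01,0,0,-43,-0.12,-0.137,0.01,0,0,-43,-0.12,-0.137,0.01,0,0,-43,-0.12,-0.137,0.01,0,0,-43,-0.12,-0.137,0.01,0,0,-43]' --claw 0

```text
clock: 21.1
eef_pos: [450.2, 173.9, 325.1]
eef_rot: [-3.141, 0.0, 0.895]
wrist_force: [0.4, 0.2, -0.2]
finger_gap: 0.3
finger_force: 0.0
```

Run:
```python
from h import *
p,_=snap('scene');q,_=snap('top')
im=np.hstack([cv2.resize(p[150:330,150:350],(400,360)),cv2.resize(q[130:310,130:330],(400,360))])
cv2.imwrite('pics/a6.png',cv2.cvtColor(im,cv2.COLOR_RGB2BGR))
```

```text
(no output)
```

View pics/a6.png

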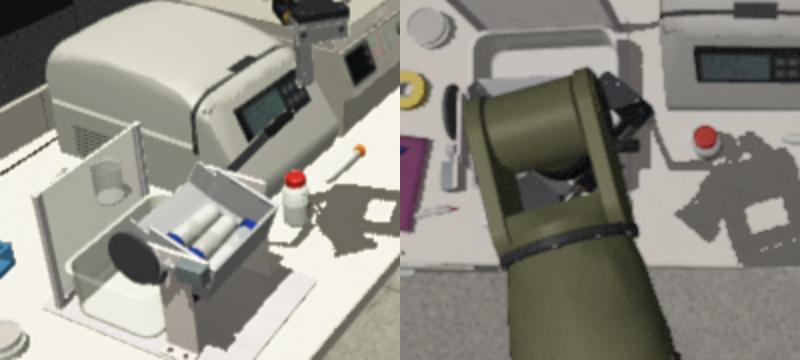

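All three tubes lie in the bucket. Next I'll bring the closed fingers down behind the handle.

Emit:
jog_arm --plan '[0.008,-0.004,0,0,0,-47,0.008,-0.004,0,0,0,-47,0.008,-0.004,0,0,0,-47,0.008,-0.004,0,0,0,-47,0.008,-0.004,0,0,0,-47,0.008,-0.004,0,0,0,-47,0.008,-0.004,-0.05,0,0,-47,0.008,-0.004,-0.097,0,0,-47,0.008,-0.004,-0.097,0,0,-47,0.008,-0.004,-0.097,0,0,-47]'

```text
clock: 22.2
eef_pos: [458.5, 170.0, 229.5]
eef_rot: [3.142, 0.0, 0.071]
wrist_force: [0.5, 0.3, 1.3]
finger_gap: 0.6
finger_force: 0.0
```

Emit:
jog_arm --plan '[0.01,0.001,0,0,0,0,0.02,0.001,0,0,0,0,0.025,0.002,0,0,0,0,0.03,0.002,0,0,0,0]'

```text
clock: 22.6
eef_pos: [485.3, 171.6, 231.6]
eef_rot: [3.141, 0.009, 0.07]
wrist_force: [-71.3, -9.3, 52.9]
finger_gap: 0.6
finger_force: 36.4
```

Run:
```python
from h import *
p,d=snap('scene');s=manip.read_state();print({k:s[k] for k in('eef_pos','eef_rot','wrist_force','moment','finger_force')})
cv2.imwrite('pics/b1.png',cv2.cvtColor(cv2.resize(p[110:310,180:350],(680,600),interpolation=cv2.INTER_CUBIC)[:600],cv2.COLOR_RGB2BGR))
```

```text
{'eef_pos': array([485.14304308, 171.66902537, 231.98824158]), 'eef_rot': array([-3.14145871,  0.0093159 ,  0.07038976]), 'wrist_force': array([-52.96265832,  -8.47135128,  37.6700494 ]), 'moment': array([-1.487871  ,  9.18553897, -0.05793884]), 'finger_force': 27.287403345108032}
```

View pics/b1.png

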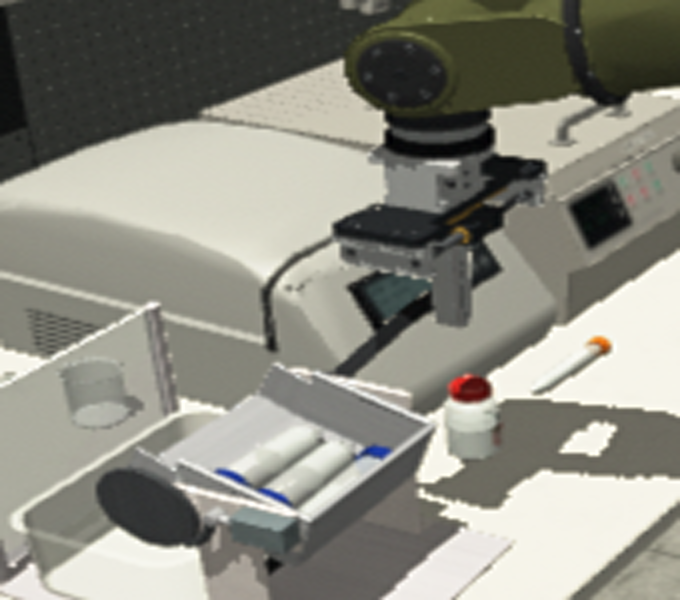

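The fingers touch the handle and the tubes are still in place. The rubber's friction adds a large upward force, so I'll back off and follow the handle's arc instead.

Emit:
jog_arm --plan '[-0.02,-0.001,-0.008,0,0,0,-0.02,-0.001,-0.008,0,0,0,-0.012,0,-0.009,0,0,0,-0.006,0,-0.006,0,0,0,-0.001,0,-0.002,0,0,0,0.004,0,0.002,0,0,0]'

```text
clock: 23.25
eef_pos: [488.6, 172.4, 228.8]
eef_rot: [-3.141, 0.014, 0.071]
wrist_force: [-27.0, -2.8, 15.0]
finger_gap: 0.6
finger_force: 12.6
```

Emit:
jog_arm --plan '[0.004,0,0.005,0,0,0,0.009,0.001,0.01,0,0,0,0.014,0.001,0.013,0,0,0,0.02,0.0015,0.016,0,0,0]'

```text
clock: 23.65
eef_pos: [512.7, 173.4, 246.3]
eef_rot: [-3.141, 0.003, 0.07]
wrist_force: [-8.0, 1.1, -1.1]
finger_gap: 0.6
finger_force: 4.0
```

The catch has released and the force has dropped to 8 N. I'll push along the arc towards full tip.

Emit:
jog_arm --plan '[0.012,0.001,0.005,0,0,0,0.024,0.002,0.009,0,0,0,0.036,0.0025,0.012,0,0,0,0.048,0.003,0.013,0,0,0,0.061,0.004,0.013,0,0,0,0.073,0.005,0.012,0,0,0,0.085,0.006,0.01,0,0,0,0.095,0.0065,0.006,0,0,0,0.105,0.007,0.002,0,0,0,0.112,0.008,-0.001,0,0,0,0.112,0.008,-0.001,0,0,0]'

```text
clock: 24.75
eef_pos: [625.3, 180.7, 244.4]
eef_rot: [3.141, 0.002, 0.069]
wrist_force: [-7.5, -3.1, -0.2]
finger_gap: 0.6
finger_force: 3.5
```

Emit:
jog_arm --plan '[0.003,0,-0.001,0,0,0,0.006,0,-0.002,0,0,0,0.009,0.0005,-0.004,0,0,0,0.009,0.0005,-0.004,0,0,0]'

```text
clock: 25.15
eef_pos: [631.3, 181.1, 241.2]
eef_rot: [3.14, 0.009, 0.07]
wrist_force: [-30.3, -6.2, 7.0]
finger_gap: 0.6
finger_force: 15.4
```

Force has risen to 30 N at x = 631, so the bucket is on its stop. I'll hold there, look, then follow the handle back.

Emit:
jog_arm --plan '[-0.002,0,0,0,0,0,-0.002,0,0,0,0,0,-0.002,0,0,0,0,0,-0.002,0,0,0,0,0,-0.002,0,0,0,0,0,-0.002,0,0,0,0,0]'

```text
clock: 25.75
eef_pos: [631.0, 181.0, 241.2]
eef_rot: [3.141, 0.004, 0.069]
wrist_force: [-13.0, -5.1, 3.6]
finger_gap: 0.5
finger_force: 7.0
```

Run:
```python
from h import *
p,_=snap('scene')
cv2.imwrite('pics/b2.png',cv2.cvtColor(cv2.resize(p[160:310,150:320],(680,600)),cv2.COLOR_RGB2BGR))
```

```text
(no output)
```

View pics/b2.png

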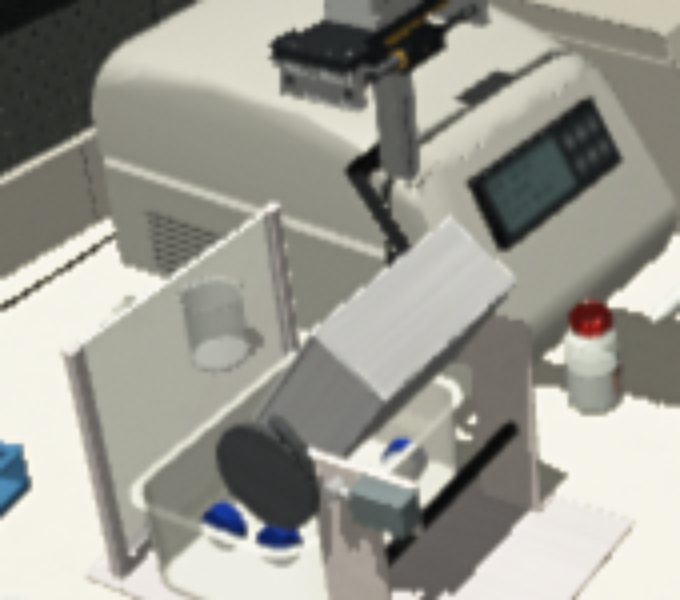

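The bucket is fully tipped and all three blue caps are in the tray, at about (225,520), (278,538) and (400,450). I'll retreat so it can swing back.

Emit:
jog_arm --plan '[-0.03,-0.002,0,0,0,0,-0.07,-0.005,0,0,0,0,-0.11,-0.008,0,0,0,0,-0.15,-0.01,0,0,0,0,-0.19,-0.013,0,0,0,0,-0.21,-0.015,0,0,0,0,-0.21,-0.015,0.05,0,0,0,-0.21,-0.015,0.06,0,0,0,-0.21,-0.015,0.06,0,0,0,-0.21,-0.015,0.06,0,0,0,-0.21,-0.015,0.06,0,0,0,-0.21,-0.015,0.06,0,0,0]'

```text
clock: 27.0
eef_pos: [421.2, 166.6, 300.5]
eef_rot: [3.141, 0.002, 0.069]
wrist_force: [-0.6, -0.8, -0.7]
finger_gap: 0.7
finger_force: 0.0
```

Emit:
jog_arm --plan '[0.03,-0.3,0,0,0,0,0.03,-0.3,0,0,0,0,0.03,-0.3,0,0,0,0,0.03,-0.3,0,0,0,0,0.03,-0.3,0,0,0,0,0.03,-0.3,0,0,0,0,0.03,-0.3,0,0,0,0]' --claw 0.04

```text
clock: 27.7
eef_pos: [450.9, -137.8, 300.3]
eef_rot: [-3.141, 0.002, 0.064]
wrist_force: [0.0, -0.2, -0.1]
finger_gap: 39.8
finger_force: 0.0
```

Run:
```python
from h import *
p,_=snap('scene');q,dq=snap('top')
im=np.hstack([cv2.resize(p[180:310,150:320],(400,306)),cv2.resize(q[110:240,130:300],(400,306))])
cv2.imwrite('pics/b3.png',cv2.cvtColor(im,cv2.COLOR_RGB2BGR))
P=cloud('top',dq);m=np.zeros(dq.shape,bool);m[195:212,224:252]=1;m&=(P[...,2]>238)&(P[...,2]<275);print('handle',m.sum(),P[m].mean(0))
m=np.zeros(dq.shape,bool);m[205:252,420:470]=1;m&=(P[...,2]>50)&(P[...,2]<80);Q=P[m][:,:2].astype(np.float32)
print('wing',cv2.minAreaRect(Q),m.sum())
```

```text
handle 185 [496.47812804 172.8286577  257.24612426]
wing ((466.34735107421875, -419.76129150390625), (13.445438385009766, 46.19721221923828), 70.03013610839844) 67
```

View pics/b3.png

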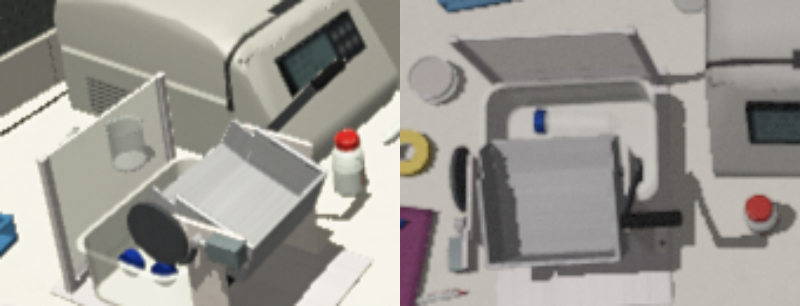

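The bucket is upright and empty, and the handle is back at its original pose. The tubes are in the tray, with one hidden behind the bucket wall. I'll check that one later. Next is the key, with its wing centre at about (465,-418) and its axis at -20°.

Emit:
jog_arm --plan '[0.014,-0.28,-0.15,0,0,80,0.014,-0.28,-0.15,0,0,80,0.014,-0.28,-0.15,0,0,80,0.014,-0.28,-0.15,0,0,80,0.014,-0.28,-0.15,0,0,80,0.014,-0.28,-0.15,0,0,80,0.014,-0.28,-0.15,0,0,80,0.014,-0.28,-0.15,0,0,80,0.014,-0.28,-0.15,0,0,80,0.014,-0.28,-0.15,0,0,80,0.014,-0.28,-0.15,0,0,80]'

```text
clock: 28.9
eef_pos: [466.1, -411.8, 151.3]
eef_rot: [-3.141, -0.0, 1.468]
wrist_force: [0.3, -0.5, 0.1]
finger_gap: 39.8
finger_force: 0.0
```

Emit:
jog_arm --plan '[0,0,0,0,0,76,0,0,0,0,0,76,0,0,0,0,0,76,0,0,0,0,0,76,0,0,0,0,0,76,0,0,0,0,0,76,0,0,0,0,0,76,0,0,0,0,0,76,0,0,0,0,0,76,0,0,0,0,0,76,0,0,0,0,0,76]'

```text
clock: 30.0
eef_pos: [465.6, -412.7, 151.5]
eef_rot: [3.142, 0.0, 2.788]
wrist_force: [-0.6, 0.3, 0.3]
finger_gap: 40.1
finger_force: 0.0
```

Run:
```python
from h import *
print(np.round(manip.read_state()['joints'],2))
from h import *
O=np.array([568,311.]);c,s=np.cos(.07),np.sin(.07);Rm=np.array([[c,-s],[s,c]])
for n in('scene','top'):
    p,d=snap(n);P=cloud(n,d);h=cv2.cvtColor(p,cv2.COLOR_RGB2HSV)
    st=np.dstack([(P[...,:2]-O)@Rm,P[...,2]])
    m=(h[...,0]>100)&(h[...,0]<130)&(h[...,1]>120)&(abs(st[...,0]-64)<75)&(abs(st[...,1])<105)&(st[...,2]<110)&(st[...,2]>5)
    k,l,q,_=cv2.connectedComponentsWithStats(m.astype(np.uint8))
    for i in range(1,k):
        if q[i,4]>5: print(n,'cap',q[i],np.round(np.median(st[l==i],0),1),np.percentile(st[l==i][:,2],95))
p,d=snap('scene');P=cloud('scene',d)
m=np.zeros(d.shape,bool);m[180:200,370:395]=1;m&=(P[...,2]>52)&(P[...,2]<75);print(m.sum(),cv2.minAreaRect(P[m][:,:2].astype(np.float32)) if m.sum() else '')
```

```text
[-0.78  0.51  1.36  0.    1.27 -2.  ]
scene cap [201 286  10   8  49] [99.4 52.1 41.5] 47.59952665613318
scene cap [215 292   9   4  30] [57.3 49.5 38. ] 44.476559661429086
top cap [187 157   4   9  34] [102.2  47.9  45.5] 50.24684320543798
56 ((486.4450378417969, -451.66900634765625), (37.87302017211914, 134.33819580078125), 25.28001594543457)
```

Emit:
jog_arm --plan '[0,-0.0055,-0.04,0,0,0,0,-0.0055,-0.075,0,0,0,0,-0.0055,-0.098,0,0,0,0,-0.0055,-0.107,0,0,0,0,-0.0055,-0.107,0,0,0]'

```text
clock: 30.65
eef_pos: [464.9, -418.5, 43.7]
eef_rot: [3.141, -0.001, 2.791]
wrist_force: [0.5, -0.1, 0.0]
finger_gap: 39.9
finger_force: 0.0
```

Emit:
jog_arm --plan '[0,0,0,0,0,0,0,0,0,0,0,0,0,0,0,0,0,0,0,0,0,0,0,0,0,0,0,0,0,0]' --claw 0.005 --force 30

```text
clock: 31.15
eef_pos: [465.4, -419.5, 45.5]
eef_rot: [-3.14, 0.002, 2.792]
wrist_force: [-1.5, -3.4, 5.5]
finger_gap: 15.7
finger_force: 30.0
```

Run:
```python
from h import *
s=manip.read_state();print({k:np.round(s[k],2) for k in('eef_pos','eef_rot','wrist_force','moment','finger_force','finger_gap')})
p=ray('scene',250,272.5,30);O=np.array([568,311.]);c,t=np.cos(.07),np.sin(.07);print('3rd cap st',(p[:2]-O)@np.array([[c,-t],[t,c]]))
```

```text
{'eef_pos': array([ 465.42, -419.54,   45.46]), 'eef_rot': array([-3.14,  0.  ,  2.79]), 'wrist_force': array([-1.51, -3.43,  5.46]), 'moment': array([-0.59,  0.18, -0.03]), 'finger_force': np.float64(30.0), 'finger_gap': np.float64(15.73)}
3rd cap st [ 38.80330412 -80.88375683]
```

The gap is 15.7 mm instead of 10, so the fingertips are probably on a hub below the wing or the wing is misaligned. I'll reopen, raise a little and regrip.

Emit:
jog_arm --plan '[0,0,0,0,0,0,0,0,0.006,0,0,0,0,0,0.006,0,0,0]' --claw 0.04

```text
clock: 31.45
eef_pos: [465.4, -418.9, 51.2]
eef_rot: [-3.141, 0.001, 2.792]
wrist_force: [0.6, -0.9, -0.3]
finger_gap: 36.2
finger_force: 0.0
```

Emit:
jog_arm --plan '[0,0,0,0,0,0,0,0,0,0,0,0,0,0,0,0,0,0,0,0,0,0,0,0,0,0,0,0,0,0]' --claw 0.005

```text
clock: 31.95
eef_pos: [464.9, -419.3, 50.4]
eef_rot: [-3.141, 0.0, 2.792]
wrist_force: [-0.6, -4.7, -1.8]
finger_gap: 9.8
finger_force: 30.0
```

Run:
```python
from h import *
s=manip.read_state();print({k:np.round(s[k],2) for k in('eef_pos','eef_rot','wrist_force','moment','finger_force','finger_gap')})
```

```text
{'eef_pos': array([ 464.92, -419.34,   50.36]), 'eef_rot': array([-3.14,  0.  ,  2.79]), 'wrist_force': array([-0.61, -4.71, -1.85]), 'moment': array([-0.82,  0.22, -0.05]), 'finger_force': np.float64(29.97), 'finger_gap': np.float64(9.75)}
```

It's gripped squarely now, with a 9.8 mm gap. I'll wind 90° clockwise.

Emit:
jog_arm --plan '[0,-0.0005,0,0,0,-5,0,-0.0005,0,0,0,-10,0,-0.0005,0,0,0,-15,0,-0.0005,0,0,0,-20,0,-0.0005,0,0,0,-25,0,-0.0005,0,0,0,-30,0,-0.0005,0,0,0,-35,0,-0.0005,0,0,0,-40,0,-0.0005,0,0,0,-45,0,-0.0005,0,0,0,-50,0,-0.0005,0,0,0,-55,0,-0.0005,0,0,0,-60,0,-0.0005,0,0,0,-65,0,-0.0005,0,0,0,-70,0,-0.0005,0,0,0,-75,0,-0.0005,0,0,0,-80,0,-0.0005,0,0,0,-85,0,-0.0005,0,0,0,-90]'

```text
clock: 33.75
eef_pos: [466.7, -418.7, 50.4]
eef_rot: [3.139, -0.001, 1.218]
wrist_force: [10.8, 1.7, -4.0]
finger_gap: 9.8
finger_force: 30.0
```

Emit:
jog_arm --plan '[0,0,0,0,0,-5,0,0,0,0,0,-10,0,0,0,0,0,-15,0,0,0,0,0,-20,0,0,0,0,0,-25,0,0,0,0,0,-30,0,0,0,0,0,-35,0,0,0,0,0,-40,0,0,0,0,0,-45,0,0,0,0,0,-50,0,0,0,0,0,-55,0,0,0,0,0,-60,0,0,0,0,0,-65,0,0,0,0,0,-70,0,0,0,0,0,-75,0,0,0,0,0,-80,0,0,0,0,0,-85,0,0,0,0,0,-90,0,0,0,0,0,-90]'

```text
clock: 35.65
eef_pos: [467.3, -420.4, 50.5]
eef_rot: [3.14, -0.006, -0.352]
wrist_force: [18.0, -10.1, -13.1]
finger_gap: 10.0
finger_force: 30.0
```

Run:
```python
from h import *
s=manip.read_state();print({k:np.round(s[k],2) for k in('joints','eef_pos','eef_rot','wrist_force','moment','finger_force','finger_gap')})
```

```text
{'joints': array([-0.79,  0.63,  1.43,  0.  ,  1.08,  1.13]), 'eef_pos': array([ 467.31, -420.36,   50.46]), 'eef_rot': array([ 3.14, -0.01, -0.35]), 'wrist_force': array([ 18.03, -10.08, -13.05]), 'moment': array([-1.94, -3.32,  0.01]), 'finger_force': np.float64(29.98), 'finger_gap': np.float64(9.97)}
```

That's half a turn. I'll release, lift, turn back and regrip recentred.

Emit:
jog_arm --plan '[0,0,0,0,0,0,0,0,0,0,0,0,0,0,0,0,0,0,0.0015,-0.0005,0.04,0,0,0,0.0015,-0.0005,0.04,0,0,90,0.0015,-0.0005,0.04,0,0,90,0.0015,-0.0005,0.04,0,0,90,0.0015,-0.0005,0.04,0,0,90,0.0015,-0.0005,0.04,0,0,90,0.0015,-0.0005,0.04,0,0,90,0.0015,-0.0005,0.04,0,0,90,0.0015,-0.0005,0.04,0,0,90,0.0015,-0.0005,0.04,0,0,90,0.0015,-0.0005,0.04,0,0,90,0.0015,-0.0005,0.04,0,0,90,0.0015,-0.0005,0.04,0,0,90]' --claw 0.04

```text
clock: 37.25
eef_pos: [466.5, -419.8, 90.5]
eef_rot: [-3.141, -0.0, 1.222]
wrist_force: [0.2, -0.1, -0.3]
finger_gap: 40.0
finger_force: 0.0
```

Emit:
jog_arm --plan '[0,0,0,0,0,90,0,0,0,0,0,90,0,0,0,0,0,90,0,0,0,0,0,90,0,0,0,0,0,90,0,0,0,0,0,90,0,0,0,0,0,90,0,0,0,0,0,90,0,0,0,0,0,90,0,0,0,0,0,90,0,0,0,0,0,90,0,0,0,0,0,90,0,0,-0.03,0,0,90,0,0,-0.04,0,0,90,0,0,-0.04,0,0,90]'

```text
clock: 38.75
eef_pos: [466.0, -419.2, 48.9]
eef_rot: [3.14, -0.003, 2.79]
wrist_force: [0.3, -0.1, 0.4]
finger_gap: 40.0
finger_force: 0.0
```

Emit:
jog_arm --plan '[0,0,0,0,0,0,0,0,0,0,0,0,0,0,0,0,0,0,0,0,0,0,0,0,0,0,0,0,0,0]' --claw 0.005

```text
clock: 39.25
eef_pos: [466.8, -420.1, 51.0]
eef_rot: [-3.141, 0.001, 2.792]
wrist_force: [-0.3, -0.1, 1.9]
finger_gap: 9.8
finger_force: 30.0
```

Emit:
jog_arm --plan '[0,0,0,0,0,-5,0,0,0,0,0,-10,0,0,0,0,0,-15,0,0,0,0,0,-20,0,0,0,0,0,-25,0,0,0,0,0,-30,0,0,0,0,0,-35,0,0,0,0,0,-40,0,0,0,0,0,-45,0,0,0,0,0,-50,0,0,0,0,0,-55,0,0,0,0,0,-60,0,0,0,0,0,-65,0,0,0,0,0,-70,0,0,0,0,0,-75,0,0,0,0,0,-80,0,0,0,0,0,-85,0,0,0,0,0,-90,0,0,0,0,0,-90]'

```text
clock: 41.15
eef_pos: [466.2, -420.4, 51.0]
eef_rot: [-3.141, 0.001, 1.218]
wrist_force: [-4.7, -1.8, 3.7]
finger_gap: 9.8
finger_force: 30.0
```

```bash
cat > s.py <<'E'
from h import *
s=manip.read_state();print({k:np.round(s[k],3) for k in('clock','eef_pos','eef_rot','wrist_force','moment','finger_gap')}, np.round(s['joints'][5],3), np.round(s['effort'][5],3))
E
python3 s.py
```

```text
{'clock': np.float64(41.15), 'eef_pos': array([ 466.238, -420.391,   50.989]), 'eef_rot': array([-3.141e+00,  1.000e-03,  1.218e+00]), 'wrist_force': array([-4.721, -1.791,  3.665]), 'moment': array([-0.373,  0.924, -0.055]), 'finger_gap': np.float64(9.791)} -0.438 1.423
```

Emit:
jog_arm --plan '[0,0,0,0,0,-2,0,0,0,0,0,-4,0,0,0,0,0,-6,0,0,0,0,0,-8,0,0,0,0,0,-10,0,0,0,0,0,-10]'

```text
clock: 41.75
eef_pos: [466.2, -420.3, 51.0]
eef_rot: [-3.141, 0.001, 1.045]
wrist_force: [-5.2, -2.0, 4.6]
finger_gap: 9.8
finger_force: 30.0
```

```bash
python3 s.py
```

```text
{'clock': np.float64(41.75), 'eef_pos': array([ 466.171, -420.338,   50.97 ]), 'eef_rot': array([-3.141e+00,  1.000e-03,  1.045e+00]), 'wrist_force': array([-5.19 , -2.025,  4.623]), 'moment': array([-0.376,  0.964,  0.009]), 'finger_gap': np.float64(9.75)} -0.266 0.63
```

Emit:
jog_arm --plan '[0,0,0,0,0,-2,0,0,0,0,0,-4,0,0,0,0,0,-6,0,0,0,0,0,-8,0,0,0,0,0,-10,0,0,0,0,0,-10]'

```text
clock: 42.35
eef_pos: [466.1, -420.3, 51.0]
eef_rot: [-3.141, 0.001, 0.871]
wrist_force: [-5.4, -0.9, 5.2]
finger_gap: 9.4
finger_force: 30.0
```

```bash
python3 s.py
```

```text
{'clock': np.float64(42.35), 'eef_pos': array([ 466.097, -420.304,   50.956]), 'eef_rot': array([-3.141e+00,  1.000e-03,  8.710e-01]), 'wrist_force': array([-5.41 , -0.925,  5.22 ]), 'moment': array([-0.303,  1.111,  0.064]), 'finger_gap': np.float64(9.356)} -0.091 0.632
```

Emit:
jog_arm --plan '[0,0,0,0,0,-2,0,0,0,0,0,-4,0,0,0,0,0,-6,0,0,0,0,0,-8,0,0,0,0,0,-10,0,0,0,0,0,-10]'

```text
clock: 42.95
eef_pos: [466.3, -420.1, 51.0]
eef_rot: [-3.142, 0.001, 0.697]
wrist_force: [-4.0, 0.6, 5.7]
finger_gap: 10.6
finger_force: 31.9
```

```bash
python3 s.py
```

```text
{'clock': np.float64(42.95), 'eef_pos': array([ 466.326, -420.073,   50.971]), 'eef_rot': array([-3.142e+00,  1.000e-03,  6.970e-01]), 'wrist_force': array([-4.028,  0.587,  5.734]), 'moment': array([0.037, 0.845, 0.573]), 'finger_gap': np.float64(10.57)} 0.083 1.193
```

Emit:
jog_arm --plan '[0,0,0,0,0,-2,0,0,0,0,0,-4,0,0,0,0,0,-6,0,0,0,0,0,-8,0,0,0,0,0,-10,0,0,0,0,0,-10]'

```text
clock: 43.55
eef_pos: [466.5, -419.9, 51.0]
eef_rot: [-3.142, 0.001, 0.523]
wrist_force: [-2.9, 1.0, 5.5]
finger_gap: 13.5
finger_force: 33.7
```

```bash
python3 s.py
```

```text
{'clock': np.float64(43.55), 'eef_pos': array([ 466.463, -419.918,   50.983]), 'eef_rot': array([-3.142e+00,  1.000e-03,  5.230e-01]), 'wrist_force': array([-2.924,  0.983,  5.499]), 'moment': array([0.316, 0.688, 0.707]), 'finger_gap': np.float64(13.549)} 0.257 1.219
```

The moment has jumped to 0.7 N·m and the pads are slipping on the wing, so the key is on its stop. I'll open, lift clear and verify.

Emit:
jog_arm --plan '[0,0,0,0,0,0,0,0,0,0,0,0,0,0,0,0,0,0,0,0,0.05,0,0,0,0,0,0.1,0,0,0,-0.05,0.05,0.15,0,0,0,-0.1,0.1,0.18,0,0,0,-0.1,0.15,0.18,0,0,0,-0.1,0.2,0.18,0,0,0,-0.1,0.25,0.18,0,0,0,-0.1,0.3,0.18,0,0,0,-0.1,0.3,0.18,0,0,0]' --claw 0.04

```text
clock: 44.75
eef_pos: [366.0, -118.0, 230.7]
eef_rot: [3.141, -0.001, 0.523]
wrist_force: [0.5, 0.7, 0.2]
finger_gap: 40.2
finger_force: 0.0
```

Run:
```python
from h import *
p,_=snap('scene');q,d=snap('top');P=cloud('top',d)
im=np.hstack([cv2.resize(p[175:310,150:400],(450,300)),cv2.resize(q[200:255,415:475],(327,300))])
cv2.imwrite('pics/z.png',cv2.cvtColor(im,cv2.COLOR_RGB2BGR))
m=np.zeros(d.shape,bool);m[205:252,420:470]=1;m&=(P[...,2]>50)&(P[...,2]<80)
if m.sum(): print('wing',cv2.minAreaRect(P[m][:,:2].astype(np.float32)),m.sum())
```

```text
wing ((465.1044616699219, -419.50439453125), (43.22844696044922, 11.660384178161621), 49.35718536376953) 70
```

View pics/z.png

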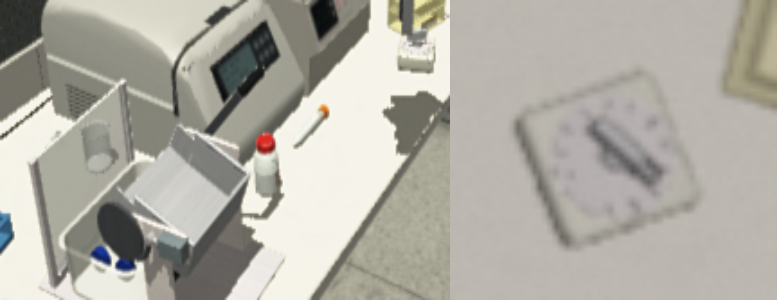

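The bucket is upright, two caps show in the tray, and the slim tube and bottle haven't moved. The wing reads 49°, while the stop engaged at around 45°, so I'll regrip and press gently once more to be sure.

Emit:
jog_arm --plan '[0.1,-0.3015,-0.1,0,0,19,0.1,-0.3015,-0.1,0,0,19,0.1,-0.3015,-0.1,0,0,19,0.1,-0.3015,-0.1,0,0,19,0.1,-0.3015,-0.1,0,0,19,0.1,-0.3015,-0.1,0,0,19,0.1,-0.3015,-0.1,0,0,19,0.1,-0.3015,-0.1,0,0,19,0.1,-0.3015,-0.1,0,0,19,0.1,-0.3015,-0.15,0,0,19,0.1,-0.3015,-0.179,0,0,19,0.1,-0.3015,-0.179,0,0,19]'

```text
clock: 46.05
eef_pos: [465.3, -419.3, 48.5]
eef_rot: [-3.136, -0.0, 0.856]
wrist_force: [0.1, 0.3, -0.4]
finger_gap: 40.0
finger_force: 0.0
```

Emit:
jog_arm --plan '[0,0,0,0,0,0,0,0,0,0,0,0,0,0,0,0,0,0,0,0,0,0,0,0,0,0,0,0,0,0]' --claw 0.005

```text
clock: 46.55
eef_pos: [465.9, -420.8, 52.7]
eef_rot: [-3.139, 0.0, 0.855]
wrist_force: [-10.8, 8.8, 13.6]
finger_gap: 9.3
finger_force: 30.0
```

```bash
python3 s.py
```

```text
{'clock': np.float64(46.55), 'eef_pos': array([ 465.931, -420.804,   52.749]), 'eef_rot': array([-3.139,  0.   ,  0.855]), 'wrist_force': array([-10.803,   8.843,  13.644]), 'moment': array([1.635, 2.037, 0.117]), 'finger_gap': np.float64(9.288)} -0.077 0.055
```

Emit:
jog_arm --plan '[0,0,0,0,0,-1,0,0,0,0,0,-2,0,0,0,0,0,-3,0,0,0,0,0,-3,0,0,0,0,0,-3]'

```text
clock: 47.05
eef_pos: [465.9, -420.7, 52.7]
eef_rot: [-3.139, 0.0, 0.803]
wrist_force: [-11.3, 8.3, 12.6]
finger_gap: 10.0
finger_force: 30.1
```

```bash
python3 s.py
```

```text
{'clock': np.float64(47.05), 'eef_pos': array([ 465.907, -420.747,   52.726]), 'eef_rot': array([-3.139,  0.   ,  0.803]), 'wrist_force': array([-11.332,   8.304,  12.572]), 'moment': array([1.665, 2.002, 0.311]), 'finger_gap': np.float64(10.036)} -0.025 0.33
```

Emit:
jog_arm --plan '[0,0,0,0,0,-1,0,0,0,0,0,-2,0,0,0,0,0,-3,0,0,0,0,0,-3,0,0,0,0,0,-3]'

```text
clock: 47.55
eef_pos: [465.9, -420.8, 52.7]
eef_rot: [-3.139, 0.001, 0.751]
wrist_force: [-10.3, 8.1, 12.4]
finger_gap: 10.2
finger_force: 31.2
```

```bash
python3 s.py
```

```text
{'clock': np.float64(47.55), 'eef_pos': array([ 465.92 , -420.78 ,   52.719]), 'eef_rot': array([-3.139e+00,  1.000e-03,  7.510e-01]), 'wrist_force': array([-10.254,   8.107,  12.378]), 'moment': array([1.623, 1.983, 0.521]), 'finger_gap': np.float64(10.154)} 0.027 0.57
```

The moment climbs straight away (0.12, 0.31, then 0.52 N·m) with the wing at about 49°, so the key was already on its stop. I'll release and retreat.

Emit:
jog_arm --plan '[0,0,0,0,0,0,0,0,0,0,0,0,0,0,0,0,0,0,0,0,0.05,0,0,0,0,0,0.1,0,0,0,-0.05,0.05,0.15,0,0,0,-0.1,0.1,0.18,0,0,0,-0.1,0.15,0.18,0,0,0,-0.1,0.2,0.18,0,0,0,-0.1,0.25,0.18,0,0,0,-0.1,0.3,0.18,0,0,0,-0.1,0.3,0.18,0,0,0,-0.1,0.3,0.18,0,0,0]' --claw 0.04

```text
clock: 48.85
eef_pos: [366.5, -117.6, 232.2]
eef_rot: [3.14, -0.001, 0.755]
wrist_force: [1.2, -0.0, -0.5]
finger_gap: 39.8
finger_force: 0.0
```

Run:
```python
from h import *
q,d=snap('top');P=cloud('top',d)
m=np.zeros(d.shape,bool);m[205:252,420:470]=1;m&=(P[...,2]>50)&(P[...,2]<80)
print('wing',cv2.minAreaRect(P[m][:,:2].astype(np.float32)),m.sum())
m=np.zeros(d.shape,bool);m[195:212,224:252]=1;m&=(P[...,2]>238)&(P[...,2]<275);print('handle',m.sum(),P[m].mean(0))
tubes('scene',roi=(305,395,200,265))
# tray: any blue or white outside? look through gaps for tube tops
O=np.array([568,311.]);c,s=np.cos(.07),np.sin(.07);Rm=np.array([[c,-s],[s,c]])
for n in('top','scene'):
    p,d=snap(n);P=cloud(n,d);st=np.dstack([(P[...,:2]-O)@Rm,P[...,2]])
    m=(abs(st[...,0]-64)<60)&(abs(st[...,1])<90)&(st[...,2]>22)&(st[...,2]<125)
    k,l,a,_=cv2.connectedComponentsWithStats(m.astype(np.uint8))
    for i in range(1,k):
        if a[i,4]>15: print(n,a[i],np.round(np.percentile(st[l==i],[5,50,95],axis=0)).tolist())
```

```text
wing ((465.900146484375, -420.0431823730469), (42.80902862548828, 10.00359058380127), 47.754215240478516) 69
handle 188 [496.61477719 173.18231242 257.27233723]
scene c [ 605.5 -188.3   42.6] size [ 22.5 278.9] axdir deg -89.2 cap [nan nan nan] px [305 200  37  33 184]
scene c [ 443.4 -388.2   33.6] size [90.7 44.1] axdir deg 22.7 cap [nan nan nan] px [371 200  21   7 122]
scene c [ 553.5 -102.    21.4] size [118.3  18.4] axdir deg 86.4 cap [nan nan nan] px [313 222  20  18 100]
top [187 157  38  11 327] [[89.0, -49.0, 29.0], [99.0, 1.0, 39.0], [113.0, 49.0, 47.0]]
scene [200 284  29  14 147] [[45.0, 33.0, 27.0], [89.0, 49.0, 38.0], [113.0, 56.0, 46.0]]
```

```bash
python3 -c "
from cell import manip
print(manip.sign_off())"
```

```text
the job is handed in; nothing more can be done
None
```

I tipped all three thick tubes into the soak tray together, the bucket swung back and caught upright, the timer key is wound to its stop, and the job is handed in; the third tube, hidden behind the bucket at the end, I only saw in the tray while the bucket was tipped.

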